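Pull the cracked knob off the pen-burning station

ROBOT

A 7-joint arm with a two-finger parallel gripper is mounted at the origin on the work surface. World frame = base frame: x ahead of the robot, y to its left, z up, the work surface at z = 0. Lengths are in m, angles in rad, forces in N, time in s.
With the tool pointing down it reaches from about 0.4 to 0.875 m from the base axis. Payload 19.3 kg.
Tool frame: the origin (TCP) lies on the centre line of the jaws, within the pads' length; the fingertips stand 14 mm ahead of it and the grasp point (between the pads) lies 5 mm behind it; x points along the fingers, y is the direction in which the jaws open and shut, and the axes are right-handed (so a half turn about x gives the same grasp; the last joint's range is limited). The gripper opens to 85 mm and grips with 20 to 120 N. Pads are 22 mm wide; open, the fingers measure 114 mm over their backs; the gripper's body (76 mm by 85 mm) begins 54 mm behind the grasp point. The pads swing forward as they close: fully open they stand 13 mm farther back than shut.
Start: joints at [-1.3, 0.521, -0.036, 1.599, 0.021, 1.021, -0.113], TCP at [0.209, 0.589, 0.245] pointing down, gripper open.
Joint ranges: [-2.91, 2.91], [-0.3, 2.13], [-1.5, 1.42], [0.17, 2.43], [-1.26, 4.41], [0.16, 1.93], [-2.52, 2.52]. Speed limits (rad/s): [1.89, 1.89, 2.39, 2.39, 3.01, 3.01, 3.01].

INTERFACE

Orientations are given as [roll, pitch, yaw] about the fixed x, y, z axes, in that order (R = Rz(yaw) Ry(pitch) Rx(roll)).
In Python, from workcell import monitor, optics, bot gives the robot as it stands.
- The arm moves only by the tool arm_command, never from a script. Its arguments are lists of equal length, an entry for each row: "delta_pos": the shift along the tool's x, y, z as a fraction of full scale, a list of three; "rotation": the turn, a rotation vector about the tool's x, y, z as a fraction of full scale, a list of three. In form: {"delta_pos": [[dx, dy, dz], ...], "rotation": [[wx, wy, wz], ...]}. A call has 1 to 10 rows; each row shifts and turns the pose as measured when the row begins, along the tool's axes as they then stand; what a row does not reach is not made up. Full scale, the value 1, is 30 mm for a shift and 6 degrees for a turn. A row lasts 1/10 s, in which the tool goes at most 50 mm and 8.59 degrees, less where a joint would pass 70% of its speed; a pose out of reach is approached as far as the arm can. A call with a number of a shift or a turn outside -1 to 1 is refused whole. A call with a gripper value outside its range is refused whole. "gripper" is the closure, from -1 (fully open) to 1 (shut), so that 0 is half open, set as the call begins (left out, the last holds). The fingers move at their own pace and stop on an object; "grip_force" is the grip in N (left out, the last holds). Time passes only in rows, so rows that do not move let the fingers close. It gives the time, the measured TCP pose, the force and the opening at its end, in the units of the state.
- monitor.observe(): the state, without advancing time (a new reading comes with each control period).
- optics.grab_frame(name): name is "scene" or "side" or "wrist"; returns the picture (480x640x3 uint8, red, green, blue); there is no depth.
- optics.camera_params(name): a dict with "fx", "fy", "cx", "cy" (pixels), "dist_coeffs" ([k1, k2, p1, p2, k3] as OpenCV has them; the pictures are not rectified), "origin" and "rotation" of the camera in the world. Camera axes: x right, y down, z forward; pixel columns grow to the right and rows downward; lengths in m; the calibration is good to about 2 mm. A picture is of the moment at which its call begins: read the wrist's pose just before it. camera_params takes no time and is no camera call; for the wrist camera it gives the pose at the moment of the call.
- bot.job_done(): hands the job in, once; it reports no verdict.
The state is a dict: "clock": time; "qpos": joint angles; "qd": joint speeds; "joint_efforts": joint torques, N m; "position": TCP position; "tool_rot": TCP orientation; "force": force on the tool from outside, world axes, zero at the start; "moment": the same for the moment, N m; "grip_width": finger opening in m.
Only numpy, scipy, OpenCV 4.12 (cv2) and the standard library are available. Lean on these libraries where they do the work, as an engineer would, in place of code of your own. Each camera call takes 0.05 s, during which the arm holds its last target. There are 200 camera calls.

TASK

The red knob on the pen-burning station is cracked and has to come off: hook the knob puller's claws under the knob's skirt and pull it straight up off its shaft - with the puller only, never pulling at or touching the knob with the gripper while it is still on the shaft. Set the knob down in the blue parts tray without dropping it, then stand the puller upright on the cork mat again, clear of the knob. Leave the black knob on its shaft and everything else where it is.

Things in the scene. Friction and masses are not known exactly. Their poses are not given: they have to be found in the camera images.
- station: pen-burning station: teal sheet-metal case, fixed, 150 (x) x 230 (y) mm, level aluminium panel on top at z = 80 mm. Origin: centre of its underside, on the table; x runs from its front (nearer the robot; two pen jacks) to its back. The panel is bare in front of the knobs (x = -30 to -75 mm); behind them, from x = 34 mm, a display and a grey rocker switch, 7 mm high
- shaft_left (a point): centre of the top of the left (+y) knob shaft, at x = -10, y = 45, z = 98 mm on the station. Shafts are upright, 6 mm thick, sprung (split), and rise from a nut 12 mm wide, 3 mm high; a knob sits on each
- shaft_right (a point): the same of the right (-y) shaft, at x = -10, y = -45, z = 98 mm on the station
- red_knob: cracked knob, red, 25 g, 27 mm high, on either shaft. Origin: centre of its hub's underside (83 mm over the table when on the shaft), z up. Hub up to 15 mm wide, z 0 to 6; skirt 36 mm wide, z 6 to 9.5; fluted body 27 mm wide, z up to 27. Blind bore 18 mm deep; the sprung shaft snaps into it: about 10 N straight up (more if fast) pops it within 5 mm, and after 15 mm it is clear
- red_knob_skirt (a point): on the red knob's axis, level with the underside of its skirt (6 mm above the knob's origin). On the shaft there is a 9 mm gap between panel and skirt
- black_knob: the sound knob, black, the same shape, on the other shaft; it stays there
- puller: knob puller, about 160 g, standing on the cork mat: steel strip stirrup with a wooden handle on top, 110 mm high. Origin: centre of its underside, z up. Legs' inner faces at y = +-21, outer at +-24 mm; top strip z = 38 to 42 mm. A knob fits inside, skirt over the claws, hub in the slot between them; it goes in and out along x, at either end
- puller_claws (a point): midway between the puller's two claws, level with their upper faces (3 mm above its origin). The flat claws point inwards from the legs, z = 0 to 3 mm, 30 mm long in x, and leave a 20 mm wide slot (y = -10 to +10 mm), open at both ends, along x
- puller_handle (a point): middle of the puller's handle, 80 mm above its origin: an upright block 26 mm (x) x 20 mm (y), z = 50 to 110 mm on the puller; grip it from above across its y faces
- tray: the parts tray: a blue plastic open tray, fixed, empty, 170 (x) x 130 (y) mm outside, walls 4 mm thick and 18 mm high, floor 4 mm thick. Origin: centre of its underside, on the table
- mat: the cork tool mat, fixed, 180 (x) x 170 (y) mm, 3 mm thick. Origin: centre of its underside, on the table. The puller stands on its +y half at the start, the screwdriver lies along x near y = -55 mm
- screwdriver: a yellow-handled screwdriver, 150 mm long, lying on the cork mat, handle 26 mm thick; origin under its middle. Leave it
- cup_a: an upright bamboo cup, 68 mm across, 80 mm high, nearest the robot; origin centre of its underside. Leave it
- cup_b: a bamboo cup standing mouth down, 68 mm across, 75 mm high, behind on the left (+y); origin under its middle, on the table. Leave it
- cup_c: a bamboo cup standing mouth down, 68 mm across, 85 mm high, behind on the right (-y); origin under its middle, on the table. Leave it
- glue_gun: a black hot-glue gun lying on its side, about 200 x 110 x 34 mm; origin under the middle of its barrel. Leave it
- varnish: an amber jar of varnish, 60 mm across, 85 mm high; origin centre of its underside. Leave it
Mind the look-alikes: they are no part of the job. Of the things shaped like the red_knob, the red one is meant.

How it is judged:
By the outcome, as a careful person would: the job done as asked, in the order asked, and still so for the second after the job is handed in, with the robot touching nothing.
It also fails if it takes over 72 s, if anything falls off the work surface, if the arm or the gripper's body presses on something with over 40 N, if the wrist force passes 120 N, or if a joint passes its speed limit or range.

## Working session

There is one attempt and no reset: what is moved stays moved. The work goes in short steps, Python scripts to look and compute and a tool call to move; the robot and the scene stay as the last step left them, time stands still between calls to the robot, and variables do not carry over. Pictures are saved under pics/ and viewed, about 8 in all and at most 12, crops included, and the job is handed in when it is done.

Besides the shell and the picture viewer there is one more tool, called after ">>>" as name(argument=value, ...) on one line, values as JSON. arm_command: Moves the arm, as the interface text tells. Its arguments: {"type":"object","properties":{"delta_pos":{"type":"array","items":{"type":"array","items":{"type":"number"}}},"rotation":{"type":"array","items":{"type":"array","items":{"type":"number"}}},"gripper":{"type":"number"},"grip_force":{"type":"number"}},"required":["delta_pos","rotation"]}

```bash
mkdir -p pics; ls; python3 - <<'E'
from workcell import monitor, optics, bot
import cv2,numpy as np
s=monitor.observe();print(s)
for n in ["scene","side"]:
    im=optics.grab_frame(n);cv2.imwrite(f"pics/{n}0.png",im[:,:,::-1]);p=optics.camera_params(n);print(n,p)
E
```

```text
pics
{'clock': 0.0, 'qpos': array([-1.30018609,  0.52202511, -0.03631759,  1.59996086,  0.02121734,
        1.02108278, -0.11278964]), 'qd': array([-0.00026562, -0.00014288, -0.00064203, -0.00057129, -0.00052835,
        0.00068167,  0.00149958]), 'joint_efforts': array([-1.61689750e-03, -9.27094030e+01,  1.97933950e+00, -3.69932628e+01,
        1.77406211e-02,  8.24242656e-03,  3.91452545e-05]), 'position': array([0.20884953, 0.58876047, 0.2447358 ]), 'tool_rot': array([-1.4830216 ,  1.56970565, -1.82383174]), 'force': array([0.08372806, 0.26517716, 0.49213927]), 'moment': array([0.02046043, 0.02045199, 0.01259141]), 'grip_width': 0.08521634000316776}
scene {'fx': 473.35168266347233, 'fy': 473.35168266347233, 'cx': 323.6938052011331, 'cy': 239.15266374990225, 'dist_coeffs': array([-0.02406994,  0.        ,  0.        ,  0.        ,  0.        ]), 'origin': array([ 1.20500823, -0.40440532,  0.67462806]), 'rotation': array([-2.21825699,  0.01594588,  0.99636965])}
side {'fx': 533.108824809654, 'fy': 533.108824809654, 'cx': 329.7363414896252, 'cy': 233.82332347646744, 'dist_coeffs': array([-0.1408019,  0.       ,  0.       ,  0.       ,  0.       ]), 'origin': array([0.46871191, 0.66907363, 0.7046825 ]), 'rotation': array([-2.28284191, -0.01604558, -2.95736299])}
```

View pics/scene0.png

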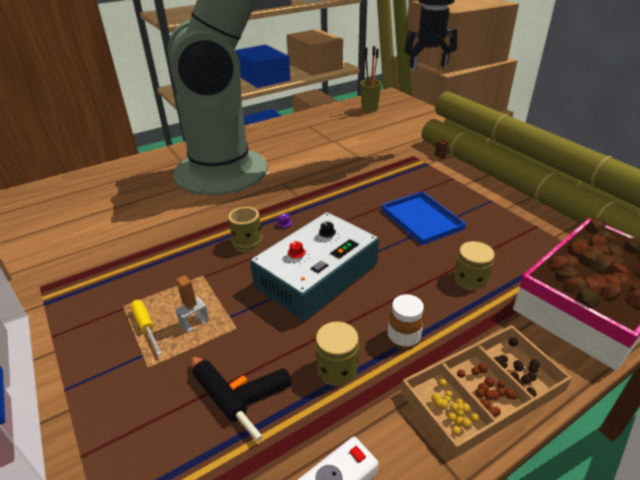

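View pics/side0.png

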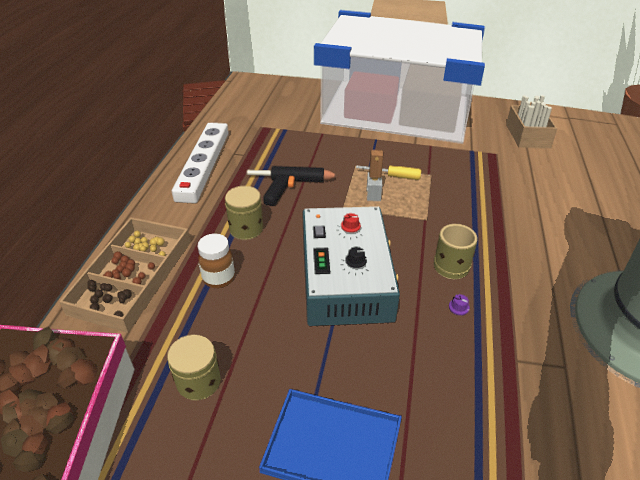

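Scene view: red knob at about (297,248) on the right shaft, black at (327,230), puller at about (190,305) on the mat, tray at (422,217). The side view agrees: red (351,222), black (356,258), puller (376,180), tray (330,440). Next I'll zoom for the corners.

```bash
python3 - <<'E'
import cv2,numpy as np
a=cv2.imread('pics/scene0.png');b=cv2.imread('pics/side0.png')
def crop(im,x,y,w,h,s):
    c=cv2.resize(im[y:y+h,x:x+w],None,fx=s,fy=s,interpolation=cv2.INTER_CUBIC)
    for i in range(x-x%-20 if 0 else (x//20+1)*20,x+w,20):
        cv2.line(c,((i-x)*s,0),((i-x)*s,6),(0,255,255),1);cv2.putText(c,str(i),((i-x)*s-10,16),0,.35,(0,255,255),1)
    for j in range((y//20+1)*20,y+h,20):
        cv2.line(c,(0,(j-y)*s),(6,(j-y)*s),(0,255,255),1);cv2.putText(c,str(j),(8,(j-y)*s+4),0,.35,(0,255,255),1)
    return c
cv2.imwrite('pics/z1.png',crop(a,120,200,266,150,3))
cv2.imwrite('pics/z2.png',crop(b,290,140,160,190,3))
E
```

```text
(no output)
```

View pics/z1.png

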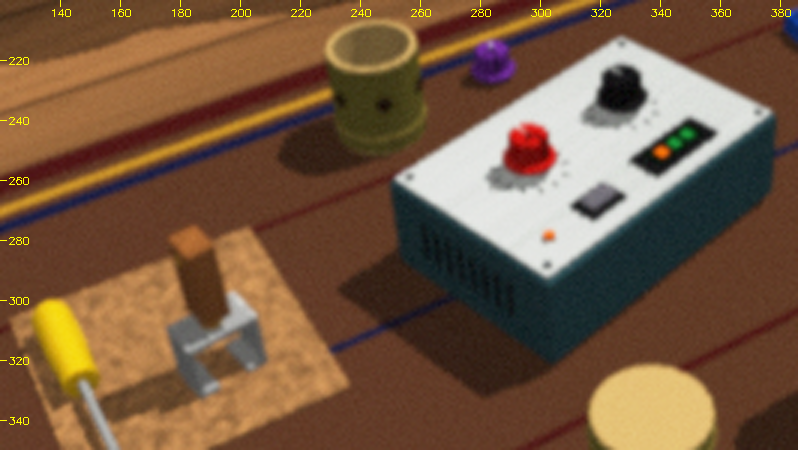

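View pics/z2.png

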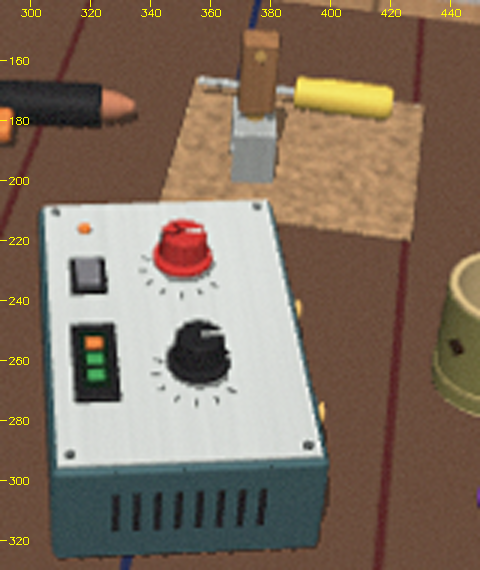

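```bash
cat > h.py <<'E'
import cv2,numpy as np
from scipy.spatial.transform import Rotation as R
from scipy.optimize import least_squares
from workcell import monitor, optics, bot
def proj(p,P):
    Rc=R.from_euler('xyz',p['rotation']).as_matrix()
    K=np.array([[p['fx'],0,p['cx']],[0,p['fy'],p['cy']],[0,0,1]])
    rv=cv2.Rodrigues(Rc.T)[0]
    return cv2.projectPoints(np.asarray(P,float).reshape(-1,3),rv,-Rc.T@p['origin'],K,p['dist_coeffs'])[0].reshape(-1,2)
def place(v,P):
    P=np.asarray(P,float);c,s=np.cos(v[2]),np.sin(v[2])
    return np.c_[v[0]+c*P[:,0]-s*P[:,1],v[1]+s*P[:,0]+c*P[:,1],P[:,2]]
def fit(obs,v0):
    """obs: list of (cam params, local pts, px)"""
    f=lambda v:np.concatenate([(proj(p,place(v,L))-np.array(q)).ravel() for p,L,q in obs])
    r=least_squares(f,v0,loss='soft_l1');return r.x,f(r.x).reshape(-1,2)
E
python3 - <<'E'
from h import *
np.set_printoptions(precision=4,suppress=True)
A=optics.camera_params('scene');B=optics.camera_params('side')
def z1(l):return [(120+(x+.5)/3-.5,200+(y+.5)/3-.5) for x,y in l]
def z2(l):return [(290+(x+.5)/3-.5,140+(y+.5)/3-.5) for x,y in l]
c=lambda a,b,z:[(-a,-b,z),(-a,b,z),(a,b,z),(a,-b,z)]
v,r=fit([(A,c(.075,.115,.08),z1([(392,181),(622,36),(775,111),(548,281)])),
 (B,c(.075,.115,.08),z2([(268,200),(328,457),(54,467),(42,207)]))],[.6,0,0]);print('station',v);print(r.round(1).tolist())
for n in (45,-45):print('shaft',n,place(v,[(-.01,n/1e3,.098)]),[proj(p,place(v,[(-.01,n/1e3,.110)])) for p in(A,B)])
z=.003
v,r=fit([(A,[(0,0,z+.11)]+c(.015,.024,z+.042),z1([(191,240),(168,327),(236,292),(257,312),(188,350)])),
 (B,[(0,0,z+.11),(.015,.024,z+.042),(-.015,.024,z+.042),(.015,.024,z),(-.015,.024,z)],z2([(261,39),(232,137),(275,137),(231,181),(274,181)]))],[.6,-.2,0]);print('puller',v);print(r.round(1).tolist())
v,r=fit([(A,c(.09,.085,z),z1([(10,318),(250,226),(348,383),(348,383)])[:3]) if 0 else (A,[(-.09,-.085,z),(-.09,.085,z),(.09,.085,z)],z1([(10,318),(250,226),(348,383)])),
 (B,[(.09,-.085,z),(-.09,-.085,z),(-.09,.085,z)],z2([(198,78),(423,105),(408,240)]))],[.6,-.2,0]);print('mat',v);print(r.round(1).tolist())
v,r=fit([(A,c(.085,.065,.018),[(381,211),(421,194),(464,219),(423,239)]),
 (B,[(.085,-.065,.018),(-.085,-.065,.018),(.085,.065,.018)],[(291,391),(401,413),(262,469)])],[.6,.3,0]);print('tray',v);print(r.round(1).tolist())
E
```

```text
station [ 0.5557 -0.0154  0.2578]
[[-2.3, -0.2], [-1.0, -0.7], [1.3, 0.5], [-0.1, 1.4], [0.8, -0.9], [1.5, 1.6], [-1.1, 2.6], [-2.0, -0.7]]
shaft 45 [[0.5345 0.0256 0.098 ]] [array([[326.4374, 224.572 ]]), array([[356.2324, 251.7722]])]
shaft -45 [[ 0.5575 -0.0615  0.098 ]] [array([[295.5373, 244.7148]]), array([[350.6036, 217.3675]])]
puller [ 0.5365 -0.2809  0.1316]
[[-0.1, -0.0], [-0.7, -0.2], [-0.4, -0.4], [0.3, 1.4], [0.1, 1.1], [0.1, -0.2], [0.6, 0.1], [0.4, 0.8], [-0.2, 1.2], [-0.8, 1.8]]
mat [ 0.5043 -0.303  -0.0189]
[[-0.4, -0.0], [-0.1, 0.3], [0.8, 1.0], [-0.3, -0.4], [0.4, 0.6], [0.8, 0.5]]
tray [ 0.5166  0.3141 -0.0473]
[[-1.8, -6.0], [-1.7, -3.0], [0.9, 3.5], [-0.4, 0.5], [-2.3, -1.4], [1.2, 0.4], [-0.6, 1.0]]
```

```bash
cat >> h.py <<'E'
def plan(target,phi=None,n=None,step=.9):
    """rows to go to target, tool straight down, tool y axis at angle phi (mod pi) in world"""
    s=monitor.observe();M=R.from_euler('xyz',s['tool_rot']).as_matrix();p=s['position'].copy()
    if phi is None: phi=np.arctan2(M[1,1],M[0,1])
    best=None
    for ph in(phi,phi+np.pi):
        y=np.array([np.cos(ph),np.sin(ph),0]);x=np.array([0,0,-1.]);T=np.c_[x,y,np.cross(x,y)]
        w=R.from_matrix(M.T@T).as_rotvec()
        if best is None or np.linalg.norm(w)<np.linalg.norm(best):best=w
    d=np.asarray(target)-p
    if n is None:n=int(np.ceil(max(np.linalg.norm(d)/.03/step,np.linalg.norm(best)/np.radians(6)/.9,1)))
    print('t',round(s['clock'],2),'p',p.round(4),'yang',np.degrees(np.arctan2(M[1,1],M[0,1])).round(2),'xax',M[:,0].round(3),'q7',s['qpos'][6].round(2),'F',s['force'].round(1),'g',round(s['grip_width'],4))
    print('n',n,'err mm',(d*1e3).round(1),'deg',np.degrees(best).round(2))
    dp=[];ro=[]
    for i in range(n):
        Mi=M@R.from_rotvec(best*i/n).as_matrix()
        dp.append([round(float(a),2) for a in Mi.T@d/n/.03]);ro.append([round(float(a),2) for a in best/n/np.radians(6)])
    print(dp);print(ro)
E
python3 - <<'E'
from h import *
plan([.45,.33,.26],.1316+np.pi/2)
E
```

```text
t 0.1 p [0.2089 0.5888 0.2448] yang 70.47 xax [-0.    -0.001 -1.   ] q7 -0.11 F [ 0.8 -0.7  1.6] g 0.0853
n 14 err mm [ 241.1 -258.8   15.2] deg [-2.707e+01 -1.000e-02  6.000e-02]
[[-0.04, -0.39, 0.75], [-0.04, -0.41, 0.73], [-0.04, -0.44, 0.72], [-0.04, -0.46, 0.7], [-0.04, -0.49, 0.69], [-0.04, -0.51, 0.67], [-0.04, -0.53, 0.65], [-0.04, -0.55, 0.64], [-0.04, -0.57, 0.62], [-0.04, -0.59, 0.6], [-0.04, -0.61, 0.58], [-0.04, -0.63, 0.56], [-0.04, -0.65, 0.53], [-0.04, -0.67, 0.51]]
[[-0.32, -0.0, 0.0], [-0.32, -0.0, 0.0], [-0.32, -0.0, 0.0], [-0.32, -0.0, 0.0], [-0.32, -0.0, 0.0], [-0.32, -0.0, 0.0], [-0.32, -0.0, 0.0], [-0.32, -0.0, 0.0], [-0.32, -0.0, 0.0], [-0.32, -0.0, 0.0], [-0.32, -0.0, 0.0], [-0.32, -0.0, 0.0], [-0.32, -0.0, 0.0], [-0.32, -0.0, 0.0]]
```

>>> arm_command(delta_pos=[[-0.04, -0.4, 0.75], [-0.04, -0.4, 0.73], [-0.04, -0.44, 0.72], [-0.04, -0.46, 0.7], [-0.04, -0.49, 0.69], [-0.04, -0.5, 0.67], [-0.04, -0.53, 0.65], [-0.04, -0.55, 0.64], [-0.04, -0.57, 0.62], [-0.04, -0.6, 0.6]], rotation=[[-0.32, 0, 0], [-0.32, 0, 0], [-0.32, 0, 0], [-0.32, 0, 0], [-0.32, 0, 0], [-0.32, 0, 0], [-0.32, 0, 0], [-0.32, 0, 0], [-0.32, 0, 0], [-0.32, 0, 0]], gripper=-1, grip_force=80)

```text
clock: 1.1
position: [0.3844, 0.3993, 0.2539]
tool_rot: [-2.221, 1.563, -2.208]
force: [0.2, 0.3, 0.3]
grip_width: 0.0855
```

```bash
python3 - <<'E'
from h import *
plan([.47,.0,.26],.1316+np.pi/2)
E
```

```text
t 1.1 p [0.3844 0.3993 0.2539] yang 90.79 xax [-0.004 -0.006 -1.   ] q7 0.64 F [0.2 0.3 0.3] g 0.0855
n 16 err mm [  85.6 -399.3    6.1] deg [-6.75 -0.27  0.32]
[[-0.01, -0.83, 0.17], [-0.01, -0.84, 0.16], [-0.01, -0.84, 0.15], [-0.01, -0.84, 0.15], [-0.01, -0.84, 0.14], [-0.01, -0.84, 0.14], [-0.01, -0.84, 0.13], [-0.01, -0.84, 0.12], [-0.01, -0.84, 0.12], [-0.01, -0.84, 0.11], [-0.01, -0.84, 0.1], [-0.01, -0.84, 0.1], [-0.01, -0.85, 0.09], [-0.01, -0.85, 0.09], [-0.01, -0.85, 0.08], [-0.01, -0.85, 0.07]]
[[-0.07, -0.0, 0.0], [-0.07, -0.0, 0.0], [-0.07, -0.0, 0.0], [-0.07, -0.0, 0.0], [-0.07, -0.0, 0.0], [-0.07, -0.0, 0.0], [-0.07, -0.0, 0.0], [-0.07, -0.0, 0.0], [-0.07, -0.0, 0.0], [-0.07, -0.0, 0.0], [-0.07, -0.0, 0.0], [-0.07, -0.0, 0.0], [-0.07, -0.0, 0.0], [-0.07, -0.0, 0.0], [-0.07, -0.0, 0.0], [-0.07, -0.0, 0.0]]
```

>>> arm_command(delta_pos=[[-0.01, -0.83, 0.17], [-0.01, -0.84, 0.16], [-0.01, -0.84, 0.15], [-0.01, -0.84, 0.15], [-0.01, -0.84, 0.14], [-0.01, -0.84, 0.14], [-0.01, -0.84, 0.13], [-0.01, -0.84, 0.12], [-0.01, -0.84, 0.12], [-0.01, -0.84, 0.11]], rotation=[[-0.07, 0, 0], [-0.07, 0, 0], [-0.07, 0, 0], [-0.07, 0, 0], [-0.07, 0, 0], [-0.07, 0, 0], [-0.07, 0, 0], [-0.07, 0, 0], [-0.07, 0, 0], [-0.07, 0, 0]])

```text
clock: 2.1
position: [0.4399, 0.1385, 0.2565]
tool_rot: [-2.378, 1.56, -2.288]
force: [-0.1, 0.0, -0.5]
grip_width: 0.0853
```

>>> arm_command(delta_pos=[[0, -0.84, 0.1], [0, -0.84, 0.1], [0, -0.85, 0.09], [0, -0.85, 0.09], [0, -0.85, 0.08], [0, -0.4, 0.04], [0, 0, 0]], rotation=[[-0.07, 0, 0], [-0.07, 0, 0], [-0.07, 0, 0], [-0.07, 0, 0], [-0.07, 0, 0], [-0.07, 0, 0], [0, 0, 0]])

```text
clock: 2.8
position: [0.4697, -0.0072, 0.2568]
tool_rot: [-2.465, 1.558, -2.333]
force: [0.4, 0.1, -0.9]
grip_width: 0.0857
```

```bash
python3 - <<'E'
from h import *
import json
W=optics.camera_params('wrist');im=optics.grab_frame('wrist');cv2.imwrite('pics/w1.png',im[:,:,::-1])
json.dump({k:np.asarray(v).tolist() for k,v in W.items()},open('w1.json','w'));print(W)
for n in(45,-45):print(proj(W,place([ 0.5557,-0.0154,0.2578],[(-.01,n/1e3,.110)])))
plan([.5,-.2,.26],.1316+np.pi/2)
E
```

```text
{'fx': 369.2249873104659, 'fy': 369.2249873104659, 'cx': 322.5410762166172, 'cy': 240.30045404139142, 'dist_coeffs': array([-0.07734776,  0.        ,  0.        ,  0.        ,  0.        ]), 'origin': array([ 0.39829165, -0.01581823,  0.38473791]), 'rotation': array([2.85888304, 0.00897763, 1.70240887])}
[[353.65599333 311.21479948]]
[[246.45400355 322.76827324]]
t 2.85 p [ 0.4695 -0.0064  0.2567] yang 97.59 xax [-0.009 -0.009 -1.   ] q7 1.61 F [ 0.1 -0.1  0.2] g 0.0855
n 8 err mm [  30.5 -193.6    3.3] deg [ 0.05 -0.59  0.46]
[[-0.01, -0.82, 0.02], [-0.01, -0.82, 0.02], [-0.01, -0.82, 0.02], [-0.01, -0.82, 0.02], [-0.01, -0.82, 0.02], [-0.01, -0.82, 0.02], [-0.01, -0.82, 0.02], [-0.01, -0.82, 0.02]]
[[0.0, -0.01, 0.01], [0.0, -0.01, 0.01], [0.0, -0.01, 0.01], [0.0, -0.01, 0.01], [0.0, -0.01, 0.01], [0.0, -0.01, 0.01], [0.0, -0.01, 0.01], [0.0, -0.01, 0.01]]
```

View pics/w1.png

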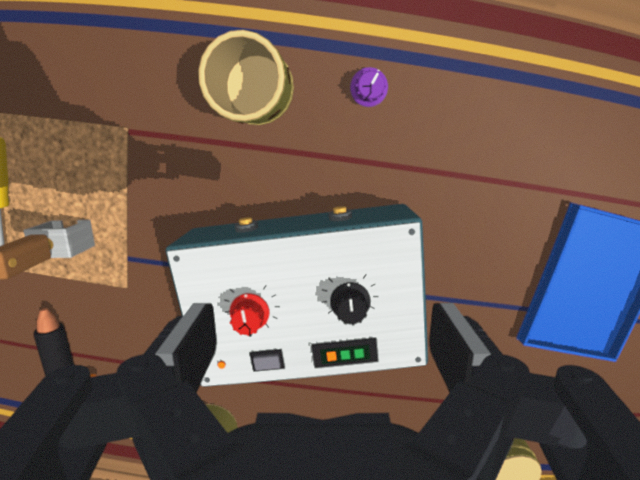

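Wrist view: the panel corners are at about (167,250), (420,220), (426,364) and (205,385). The red knob is at (249,314) and the black one at (350,302), with the puller partly in view at (60,240). The tray's inner edge is on the right. Refitting with all three views.

```bash
python3 - <<'E'
from h import *
import json
np.set_printoptions(precision=4,suppress=True)
W={k:np.array(v) for k,v in json.load(open('w1.json')).items()}
A=optics.camera_params('scene');B=optics.camera_params('side')
im=cv2.imread('pics/w1.png');hsv=cv2.cvtColor(im,cv2.COLOR_BGR2HSV)
def blob(m,box):
    x0,y0,x1,y1=box;k=np.zeros_like(m);k[y0:y1,x0:x1]=m[y0:y1,x0:x1]
    c=max(cv2.findContours(k,0,1)[0],key=cv2.contourArea);return c
red=((hsv[...,1]>150)&((hsv[...,0]<8)|(hsv[...,0]>172))).astype(np.uint8)
blk=(hsv[...,2]<60).astype(np.uint8)
for n,m,b in(('red',red,(215,270,280,345)),('blk',blk,(325,270,380,330))):
    c=blob(m,b);print(n,cv2.boundingRect(c),cv2.minEnclosingCircle(c),cv2.contourArea(c))
pan=((hsv[...,1]<50)&(hsv[...,2]>150)).astype(np.uint8)
pan=cv2.morphologyEx(pan,cv2.MORPH_CLOSE,np.ones((5,5)));c=blob(pan,(140,200,450,400))
h=cv2.convexHull(c);print('panel',cv2.approxPolyDP(h,6,True).reshape(-1,2).tolist())
z1=lambda l:[(120+(x+.5)/3-.5,200+(y+.5)/3-.5) for x,y in l]
z2=lambda l:[(290+(x+.5)/3-.5,140+(y+.5)/3-.5) for x,y in l]
cc=lambda a,b,z:[(-a,-b,z),(-a,b,z),(a,b,z),(a,-b,z)]
obs=[(A,z1([(392,181),(622,36),(775,111),(548,281)])),(B,z2([(268,200),(328,457),(54,467),(42,207)])),(W,[(167,250),(420,220),(426,364),(205,385)])]
for sel in([0,1,2],[2],[0],[1]):
    f=lambda v:np.concatenate([(proj(obs[i][0],place(v[:3],cc(v[3],v[4],.08)))-np.array(obs[i][1])).ravel() for i in sel])
    r=least_squares(f,[.55,0,.2,.075,.115]);print(sel,r.x,np.abs(r.fun).max().round(1));v=r.x
    print('  shaft R',place(v,[(-.01,-.045,.09)])[0], 'knob px',[proj(W,place(v,[(-.01,s,.091)]))[0].round(1).tolist() for s in(-.045,.045)])
E
```

```text
red (230, 294, 39, 41) ((248.27272033691406, 314.0909118652344), 20.639671325683594) 1156.5
blk (331, 283, 38, 41) ((349.6171875, 302.9479064941406), 20.335514068603516) 1112.0
panel [[419, 223], [425, 364], [201, 384], [168, 251]]
[0, 1, 2] [ 0.5552 -0.0158  0.2557  0.072   0.1106] 1.5
  shaft R [ 0.5569 -0.0619  0.09  ] knob px [[250.4, 311.5], [351.7, 300.6]]
[2] [ 0.5547 -0.016   0.2567  0.0716  0.1102] 1.2
  shaft R [ 0.5564 -0.0621  0.09  ] knob px [[250.2, 311.1], [351.6, 300.1]]
[0] [ 0.556  -0.0143  0.2595  0.0718  0.1134] 0.0
  shaft R [ 0.5579 -0.0603  0.09  ] knob px [[252.0, 312.8], [353.3, 301.5]]
[1] [ 0.5555 -0.0165  0.2533  0.0727  0.1116] 0.4
  shaft R [ 0.5571 -0.0626  0.09  ] knob px [[249.6, 311.7], [350.9, 301.0]]
```

>>> arm_command(delta_pos=[[0, -0.9, 0.0], [0, -0.9, 0], [0, -0.9, 0], [0, -0.9, 0], [0, -0.9, 0], [0, -0.9, 0], [0, -0.9, 0], [0, -0.9, 0], [0, -0.9, 0], [0, -0.3, 0]], rotation=[[0, -0.01, 0.01], [0, -0.01, 0.01], [0, -0.01, 0.01], [0, -0.01, 0.01], [0, -0.01, 0.01], [0, -0.01, 0.01], [0, -0.01, 0.01], [0, -0.01, 0.01], [0, -0.01, 0.01], [0, 0, 0]])

```text
clock: 3.85
position: [0.5071, -0.2511, 0.2559]
tool_rot: [1.805, 1.564, 1.952]
force: [0.5, 0.8, -0.5]
grip_width: 0.085
```

```bash
python3 - <<'E'
from h import *
import json
W=optics.camera_params('wrist');im=optics.grab_frame('wrist');cv2.imwrite('pics/w2.png',im[:,:,::-1])
json.dump({k:np.asarray(v).tolist() for k,v in W.items()},open('w2.json','w'))
P=place([ 0.5365,-0.2809,0.1316],[(0,0,.113),(-.015,-.024,.045),(-.015,.024,.045),(.015,-.024,.045),(.015,.024,.045)])
print(proj(W,P).round(1).tolist())
plan([.5365,-.281,.17],.1316+np.pi/2)
E
```

```text
[[278.4, 260.9], [260.5, 221.0], [311.4, 221.7], [261.5, 251.2], [311.2, 251.9]]
t 3.9 p [ 0.5072 -0.2512  0.2558] yang 98.42 xax [-0.003  0.006 -1.   ] q7 2.16 F [-1.9 -1.7 -1.1] g 0.0851
n 4 err mm [ 29.3 -29.8 -85.8] deg [ 0.88 -0.1  -0.38]
[[0.71, -0.29, 0.21], [0.71, -0.28, 0.21], [0.71, -0.28, 0.21], [0.71, -0.28, 0.21]]
[[0.04, -0.0, -0.02], [0.04, -0.0, -0.02], [0.04, -0.0, -0.02], [0.04, -0.0, -0.02]]
```

View pics/w2.png

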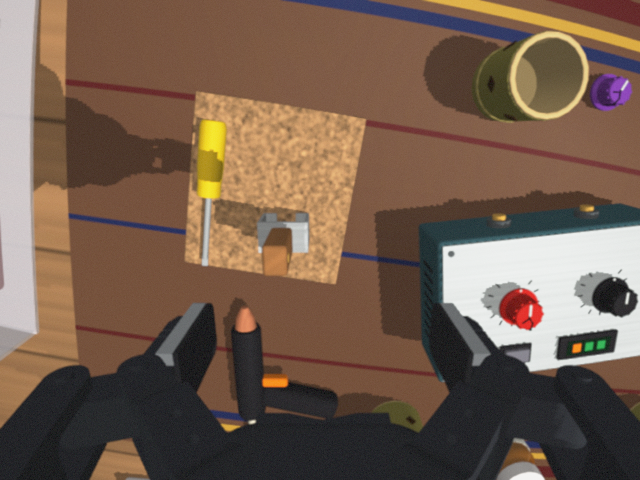

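Wrist view 2: the puller's strip spans about (258..308, 213..250) and its handle top is near (276,262). The fit holds to about 3 px. I'll zoom once.

```bash
python3 - <<'E'
import cv2
a=cv2.imread('pics/w2.png')[200:285,240:325];cv2.imwrite('pics/z3.png',cv2.resize(a,None,fx=7,fy=7,interpolation=cv2.INTER_CUBIC))
E
```

```text
(no output)
```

View pics/z3.png

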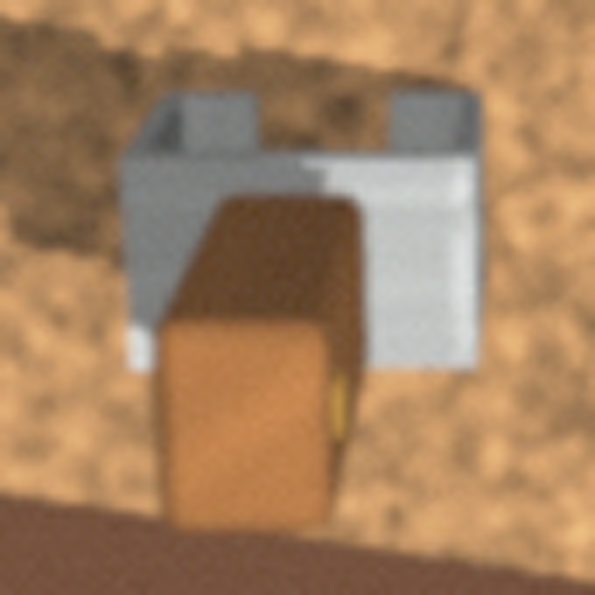

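```bash
python3 - <<'E'
from h import *
import json
np.set_printoptions(precision=4,suppress=True)
W={k:np.array(v) for k,v in json.load(open('w2.json')).items()}
px=[(240+(x+.5)/7-.5,200+(y+.5)/7-.5) for x,y in [(122,155),(480,155),(130,370),(476,370),(163,322),(328,322),(332,528),(175,528),(258,92),(388,92)]]
L=[(-.015,-.024,.045),(-.015,.024,.045),(.015,-.024,.045),(.015,.024,.045),(-.013,-.01,.113),(-.013,.01,.113),(.013,.01,.113),(.013,-.01,.113),(-.015,-.01,.006),(-.015,.01,.006)]
v,r=fit([(W,L,px)],[.5365,-.2809,.13]);print(v);print(r.round(1).tolist())
plan([v[0],v[1],.15],v[2]+np.pi/2)
E
```

```text
[ 0.5372 -0.284   0.1417]
[[0.0, -0.2], [-0.3, -0.0], [0.3, -0.7], [0.5, -0.5], [-2.0, -0.3], [0.4, -0.2], [0.6, 1.8], [-2.3, 1.7], [0.1, -0.1], [0.7, -0.0]]
t 3.9 p [ 0.5072 -0.2512  0.2558] yang 98.42 xax [-0.003  0.006 -1.   ] q7 2.16 F [-1.9 -1.7 -1.1] g 0.0851
n 5 err mm [  30.   -32.8 -105.8] deg [ 0.3  -0.1  -0.38]
[[0.7, -0.25, 0.17], [0.7, -0.25, 0.17], [0.7, -0.25, 0.17], [0.7, -0.25, 0.17], [0.7, -0.25, 0.17]]
[[0.01, -0.0, -0.01], [0.01, -0.0, -0.01], [0.01, -0.0, -0.01], [0.01, -0.0, -0.01], [0.01, -0.0, -0.01]]
```

>>> arm_command(delta_pos=[[0.7, -0.25, 0.17], [0.7, -0.25, 0.17], [0.7, -0.25, 0.17], [0.7, -0.25, 0.17], [0.7, -0.25, 0.17], [0, 0, 0]], rotation=[[0, 0, -0.01], [0, 0, -0.01], [0, 0, -0.01], [0, 0, -0.01], [0, 0, -0.01], [0, 0, 0]])

```text
clock: 4.5
position: [0.5416, -0.2737, 0.1471]
tool_rot: [1.515, 1.565, 1.67]
force: [-1.1, 0.8, 0.4]
grip_width: 0.0851
```

```bash
python3 - <<'E'
from h import *
plan([.537,-.284,.083],.1417+np.pi/2)
E
```

```text
t 4.5 p [ 0.5416 -0.2737  0.1471] yang 98.85 xax [-0.001  0.006 -1.   ] q7 2.2 F [-1.1  0.8  0.4] g 0.0851
n 3 err mm [ -4.6 -10.3 -64.1] deg [ 0.73  0.02 -0.33]
[[0.71, -0.11, -0.07], [0.71, -0.11, -0.07], [0.71, -0.11, -0.07]]
[[0.04, 0.0, -0.02], [0.04, 0.0, -0.02], [0.04, 0.0, -0.02]]
```

>>> arm_command(delta_pos=[[0, -0.35, -0.2], [0.5, 0, 0], [0.5, 0, 0], [0.5, 0, 0], [0.5, 0, 0], [0, 0, 0]], rotation=[[0.12, 0, -0.05], [0, 0, 0], [0, 0, 0], [0, 0, 0], [0, 0, 0], [0, 0, 0]])

```text
clock: 5.1
position: [0.5377, -0.2824, 0.086]
tool_rot: [-0.018, 1.567, 0.125]
force: [-0.0, 1.0, -0.7]
grip_width: 0.0854
```

```bash
python3 - <<'E'
from h import *
plan([.537,-.284,.085],.1417+np.pi/2)
E
```

```text
t 5.1 p [ 0.5377 -0.2824  0.086 ] yang 98.18 xax [ 0.003  0.    -1.   ] q7 2.22 F [-0.   1.  -0.7] g 0.0854
n 1 err mm [-0.7 -1.6 -1. ] deg [0.06 0.19 0.  ]
[[0.03, -0.05, -0.03]]
[[0.01, 0.03, 0.0]]
```

>>> arm_command(delta_pos=[[0.0, -0.05, -0.03], [0, 0, 0], [0, 0, 0], [0, 0, 0], [0, 0, 0], [0, 0, 0], [0, 0, 0], [0, 0, 0]], rotation=[[0, 0.03, 0], [0, 0, 0], [0, 0, 0], [0, 0, 0], [0, 0, 0], [0, 0, 0], [0, 0, 0], [0, 0, 0]], gripper=1, grip_force=80)

```text
clock: 5.9
position: [0.5377, -0.2843, 0.0882]
tool_rot: [-0.518, 1.568, -0.375]
force: [0.0, 0.4, -1.2]
grip_width: 0.019
```

```bash
python3 - <<'E'
from h import *
print(monitor.observe()['moment'])
plan([.537,-.284,.22],.1417+np.pi/2)
E
```

```text
[-0.05523715  0.02185898 -0.07514692]
t 5.9 p [ 0.5377 -0.2843  0.0882] yang 98.17 xax [ 0.002 -0.001 -1.   ] q7 2.22 F [ 0.   0.4 -1.2] g 0.019
n 5 err mm [ -0.7   0.3 131.8] deg [0.05 0.13 0.08]
[[-0.88, 0.0, -0.0], [-0.88, 0.0, -0.0], [-0.88, 0.0, -0.0], [-0.88, 0.0, -0.0], [-0.88, 0.0, -0.0]]
[[0.0, 0.0, 0.0], [0.0, 0.0, 0.0], [0.0, 0.0, 0.0], [0.0, 0.0, 0.0], [0.0, 0.0, 0.0]]
```

>>> arm_command(delta_pos=[[-0.5, 0, 0], [-0.8, 0, 0], [-0.88, 0, 0], [-0.88, 0, 0], [-0.88, 0, 0], [-0.4, 0, 0]], rotation=[[0, 0, 0], [0, 0, 0], [0, 0, 0], [0, 0, 0], [0, 0, 0], [0, 0, 0]])

```text
clock: 6.5
position: [0.5362, -0.284, 0.2263]
tool_rot: [-0.621, 1.57, -0.479]
force: [0.7, -0.1, -2.1]
grip_width: 0.0191
```

```bash
python3 - <<'E'
from h import *
plan([.5115,-.0739,.225],.256+np.pi/2)
E
```

```text
t 6.5 p [ 0.5362 -0.284   0.2263] yang 98.14 xax [ 0.001 -0.    -1.   ] q7 2.19 F [ 0.7 -0.1 -2.1] g 0.0191
n 8 err mm [-24.7 210.1  -1.3] deg [-6.53  0.03  0.02]
[[0.01, 0.88, 0.02], [0.01, 0.88, 0.03], [0.01, 0.88, 0.05], [0.01, 0.88, 0.06], [0.01, 0.88, 0.07], [0.01, 0.88, 0.08], [0.01, 0.88, 0.1], [0.01, 0.87, 0.11]]
[[-0.14, 0.0, 0.0], [-0.14, 0.0, 0.0], [-0.14, 0.0, 0.0], [-0.14, 0.0, 0.0], [-0.14, 0.0, 0.0], [-0.14, 0.0, 0.0], [-0.14, 0.0, 0.0], [-0.14, 0.0, 0.0]]
```

>>> arm_command(delta_pos=[[0, 0.6, 0.02], [0, 0.88, 0.03], [0, 0.88, 0.05], [0, 0.88, 0.06], [0, 0.88, 0.07], [0, 0.88, 0.08], [0, 0.88, 0.1], [0, 0.8, 0.1], [0, 0.3, 0], [0, 0, 0]], rotation=[[-0.14, 0, 0], [-0.14, 0, 0], [-0.14, 0, 0], [-0.14, 0, 0], [-0.14, 0, 0], [-0.14, 0, 0], [-0.14, 0, 0], [-0.14, 0, 0], [0, 0, 0], [0, 0, 0]])

```text
clock: 7.5
position: [0.504, -0.0627, 0.2248]
tool_rot: [2.787, 1.568, 3.057]
force: [-0.0, -0.0, -0.8]
grip_width: 0.0191
```

```bash
python3 - <<'E'
from h import *
import json
plan([.5115,-.0739,.19],.256+np.pi/2)
W=optics.camera_params('wrist');im=optics.grab_frame('wrist');cv2.imwrite('pics/w3.png',im[:,:,::-1])
json.dump({k:np.asarray(v).tolist() for k,v in W.items()},open('w3.json','w'))
E
```

```text
t 7.5 p [ 0.504  -0.0627  0.2248] yang 105.46 xax [-0.003  0.    -1.   ] q7 1.9 F [-0.  -0.  -0.8] g 0.0191
n 2 err mm [  7.5 -11.2 -34.8] deg [ 0.79 -0.15 -0.06]
[[0.58, -0.21, 0.07], [0.58, -0.21, 0.07]]
[[0.07, -0.01, -0.0], [0.07, -0.01, -0.0]]
```

View pics/w3.png

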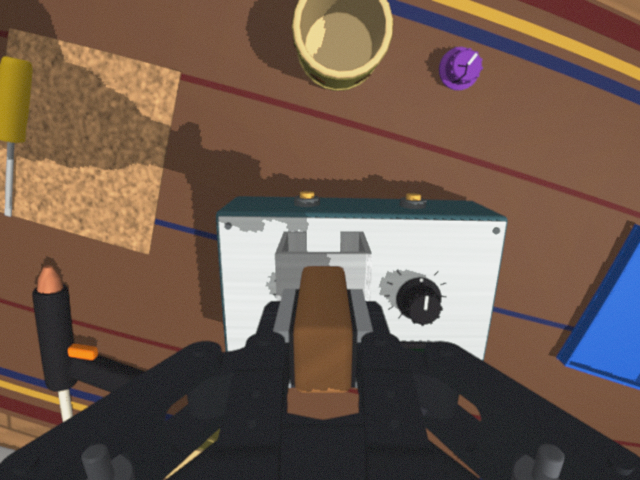

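>>> arm_command(delta_pos=[[0, -0.42, 0.15], [0.3, 0, 0], [0.4, 0, 0], [0.4, 0, 0], [0, 0, 0], [0, 0, 0]], rotation=[[0.13, -0.02, 0], [0, 0, 0], [0, 0, 0], [0, 0, 0], [0, 0, 0], [0, 0, 0]])

```text
clock: 8.15
position: [0.5117, -0.0791, 0.1874]
tool_rot: [3.113, 1.568, -2.921]
force: [-0.6, -0.9, -0.9]
grip_width: 0.019
```

```bash
python3 - <<'E'
from h import *
plan([.5115,-.0739,.167],.256+np.pi/2)
E
```

```text
t 8.15 p [ 0.5117 -0.0791  0.1874] yang 104.27 xax [-0.003 -0.001 -1.   ] q7 1.92 F [-0.6 -0.9 -0.9] g 0.019
n 1 err mm [ -0.2   5.2 -20.4] deg [-0.39 -0.16 -0.01]
[[0.68, 0.17, 0.04]]
[[-0.07, -0.03, -0.0]]
```

>>> arm_command(delta_pos=[[0, 0.17, 0.04], [0.25, 0, 0], [0.25, 0, 0], [0.12, 0, 0], [0, 0, 0], [0, 0, 0]], rotation=[[-0.07, -0.03, 0], [0, 0, 0], [0, 0, 0], [0, 0, 0], [0, 0, 0], [0, 0, 0]])

```text
clock: 8.75
position: [0.5117, -0.0729, 0.1675]
tool_rot: [0.11, 1.57, 0.368]
force: [0.2, -0.5, -0.7]
grip_width: 0.0194
```

```bash
python3 - <<'E'
from h import *
plan([.5115,-.0739,.167],.256+np.pi/2)
E
```

```text
t 8.75 p [ 0.5117 -0.0729  0.1675] yang 104.78 xax [ 0.001  0.    -1.   ] q7 1.92 F [ 0.2 -0.5 -0.7] g 0.0194
n 1 err mm [-0.2 -1.  -0.5] deg [ 0.11  0.07 -0.01]
[[0.02, -0.03, -0.02]]
[[0.02, 0.01, -0.0]]
```

```bash
cat >> h.py <<'E'
def tile(name,specs):
    out=[]
    for cam,(x,y,w,h) in specs:
        im=optics.grab_frame(cam)[:,:,::-1];cv2.imwrite(f'pics/{name}_{cam}.png',im)
        c=cv2.resize(im[y:y+h,x:x+w],None,fx=400/w,fy=400/w,interpolation=cv2.INTER_CUBIC)[:600];out.append(cv2.copyMakeBorder(c,0,600-len(c),0,0,0))
    cv2.imwrite(f'pics/{name}.png',np.hstack(out))
E
python3 - <<'E'
from h import *
tile('t1',[('wrist',(180,180,230,300)),('scene',(240,200,130,110))])
im=cv2.imread('pics/t1.png');b=optics.grab_frame('side')[:,:,::-1][180:280,300:420]
im[345:595,400:700]=cv2.resize(b,(300,250),interpolation=cv2.INTER_CUBIC);cv2.imwrite('pics/t1b.png',im)
E
```

```text
(no output)
```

View pics/t1b.png

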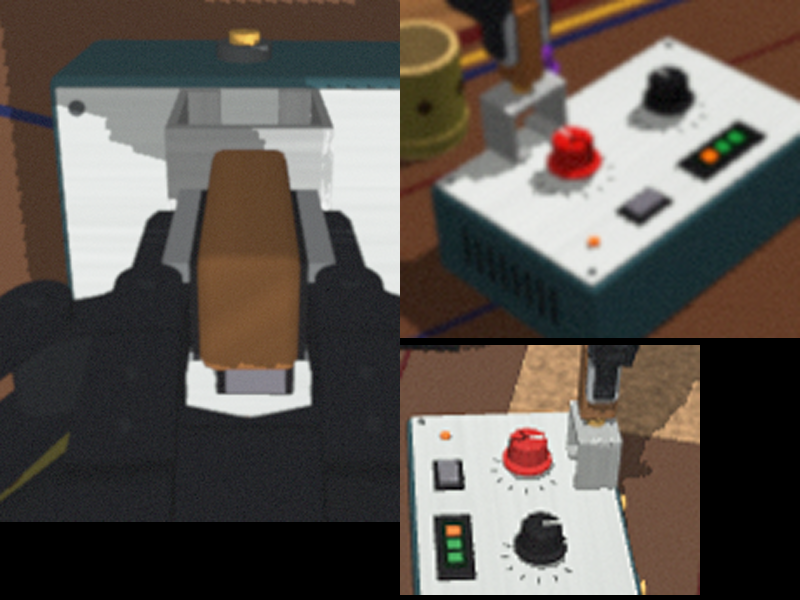

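>>> arm_command(delta_pos=[[0, -0.03, 0.1], [0, 0, 0.25], [0, 0, 0.25], [0, 0, 0.2], [0, 0, 0], [0, 0, 0]], rotation=[[0.02, 0, 0], [0, 0, 0], [0, 0, 0], [0, 0, 0], [0, 0, 0], [0, 0, 0]])

```text
clock: 9.5
position: [0.5383, -0.067, 0.1682]
tool_rot: [-0.08, 1.568, 0.175]
force: [-1.0, 0.2, -1.4]
grip_width: 0.0189
```

```bash
python3 - <<'E'
from h import *
plan([.557,-.062,.167],.256+np.pi/2)
E
```

```text
t 9.5 p [ 0.5383 -0.067   0.1682] yang 104.66 xax [ 0.003  0.    -1.   ] q7 1.91 F [-1.   0.2 -1.4] g 0.0189
n 1 err mm [18.7  5.  -1.2] deg [-0.01  0.16  0.01]
[[0.04, 0.0, 0.64]]
[[-0.0, 0.03, 0.0]]
```

>>> arm_command(delta_pos=[[0.05, 0, 0.15], [0.02, 0, 0.2], [0, 0, 0.2], [0, 0, 0.06], [0, 0, 0], [0, 0, 0]], rotation=[[0, 0.03, 0], [0, 0, 0], [0, 0, 0], [0, 0, 0], [0, 0, 0], [0, 0, 0]])

```text
clock: 10.1
position: [0.5574, -0.062, 0.1657]
tool_rot: [-3.004, 1.57, -2.748]
force: [-0.6, -1.3, -1.0]
grip_width: 0.0192
```

```bash
python3 - <<'E'
from h import *
plan([.557,-.062,.167],.256+np.pi/2)
tile('t2',[('wrist',(180,180,230,300)),('scene',(240,200,130,110))])
im=cv2.imread('pics/t2.png');b=optics.grab_frame('side')[:,:,::-1][180:280,300:420]
im[345:595,400:700]=cv2.resize(b,(300,250),interpolation=cv2.INTER_CUBIC);cv2.imwrite('pics/t2b.png',im)
E
```

```text
t 10.1 p [ 0.5574 -0.062   0.1657] yang 104.66 xax [-0.001 -0.    -1.   ] q7 1.9 F [-0.6 -1.3 -1. ] g 0.0192
n 1 err mm [-0.4 -0.   1.3] deg [-0.01 -0.06  0.01]
[[-0.04, 0.0, -0.01]]
[[-0.0, -0.01, 0.0]]
```

View pics/t2b.png

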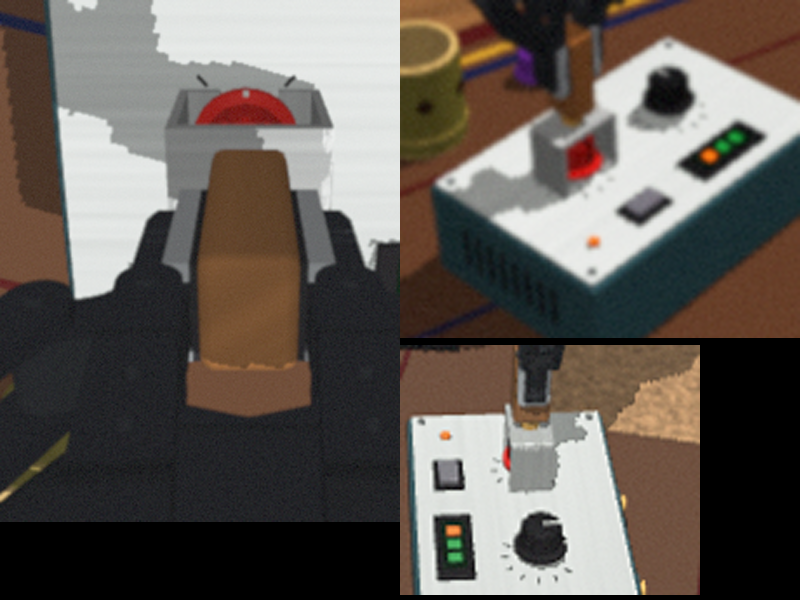

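>>> arm_command(delta_pos=[[-0.05, 0, 0], [-0.08, 0, 0], [-0.08, 0, 0], [-0.08, 0, 0], [-0.08, 0, 0], [-0.08, 0, 0]], rotation=[[0, 0, 0], [0, 0, 0], [0, 0, 0], [0, 0, 0], [0, 0, 0], [0, 0, 0]], grip_force=100)

```text
clock: 10.85
position: [0.5567, -0.0621, 0.18]
tool_rot: [3.096, 1.569, -2.931]
force: [-0.9, 0.5, -1.4]
grip_width: 0.019
```

```bash
python3 - <<'E'
from h import *
plan([.557,-.062,.19],.256+np.pi/2)
E
```

```text
t 10.85 p [ 0.5567 -0.0621  0.18  ] yang 104.64 xax [-0.002 -0.    -1.   ] q7 1.89 F [-0.9  0.5 -1.4] g 0.019
n 1 err mm [ 0.3  0.1 10. ] deg [-0.02 -0.11 -0.01]
[[-0.33, 0.0, 0.01]]
[[-0.0, -0.02, -0.0]]
```

>>> arm_command(delta_pos=[[-0.1, 0, 0], [-0.12, 0, 0], [-0.12, 0, 0], [-0.12, 0, 0], [-0.12, 0, 0], [-0.12, 0, 0], [-0.15, 0, 0], [-0.2, 0, 0], [-0.2, 0, 0], [0, 0, 0]], rotation=[[0, 0, 0], [0, 0, 0], [0, 0, 0], [0, 0, 0], [0, 0, 0], [0, 0, 0], [0, 0, 0], [0, 0, 0], [0, 0, 0], [0, 0, 0]])

```text
clock: 11.85
position: [0.5573, -0.0622, 0.2222]
tool_rot: [-1.659, 1.57, -1.403]
force: [-0.4, -0.4, -1.1]
grip_width: 0.0191
```

```bash
python3 - <<'E'
from h import *
plan([.557,-.062,.24],.256+np.pi/2)
tile('t3',[('wrist',(180,180,230,300)),('scene',(240,180,130,110))])
im=cv2.imread('pics/t3.png');b=optics.grab_frame('side')[:,:,::-1][160:280,300:444]
im[345:595,400:700]=cv2.resize(b,(300,250),interpolation=cv2.INTER_CUBIC);cv2.imwrite('pics/t3b.png',im)
E
```

```text
t 11.85 p [ 0.5573 -0.0622  0.2222] yang 104.64 xax [ 0. -0. -1.] q7 1.89 F [-0.4 -0.4 -1.1] g 0.0191
n 1 err mm [-0.3  0.2 17.8] deg [-0.03 -0.    0.03]
[[-0.59, 0.01, -0.01]]
[[-0.0, -0.0, 0.0]]
```

View pics/t3b.png

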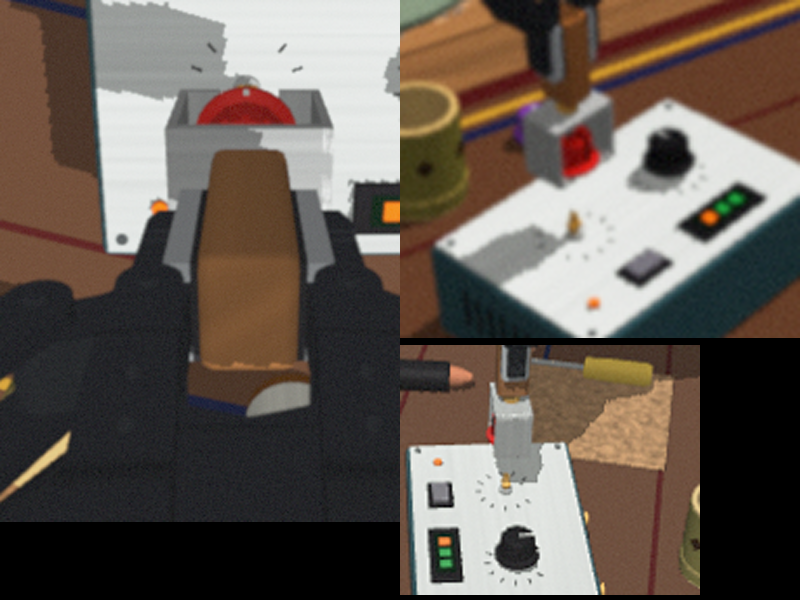

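The knob is off: the shaft is bare and the knob sits centred in the puller. Next I'll carry it gently to the tray.

>>> arm_command(delta_pos=[[-0.15, 0.1, 0.0], [-0.15, 0.2, 0.04], [-0.1, 0.35, 0.08], [0, 0.5, 0.11], [0, 0.5, 0.11], [0, 0.5, 0.11], [0, 0.5, 0.11], [0, 0.5, 0.11], [0, 0.5, 0.11], [0, 0.5, 0.11]], rotation=[[0, 0, 0], [0, 0, 0], [0, 0, 0], [0, 0, 0], [0, 0, 0], [0, 0, 0], [0, 0, 0], [0, 0, 0], [0, 0, 0], [0, 0, 0]])

```text
clock: 13.0
position: [0.55, 0.0756, 0.2355]
tool_rot: [2.29, 1.569, 2.546]
force: [-0.3, -0.2, -1.7]
grip_width: 0.0193
```

>>> arm_command(delta_pos=[[0, 0.5, 0.11], [0, 0.5, 0.11], [0, 0.5, 0.11], [0, 0.5, 0.11], [0, 0.5, 0.11], [0, 0.5, 0.11], [0, 0.5, 0.11], [0, 0.5, 0.11], [0, 0.5, 0.11], [0, 0.5, 0.11]], rotation=[[0, 0, 0], [0, 0, 0], [0, 0, 0], [0, 0, 0], [0, 0, 0], [0, 0, 0], [0, 0, 0], [0, 0, 0], [0, 0, 0], [0, 0, 0]])

```text
clock: 14.0
position: [0.5411, 0.2449, 0.2371]
tool_rot: [1.588, 1.569, 1.848]
force: [0.6, -0.1, -1.5]
grip_width: 0.0188
```

```bash
python3 - <<'E'
from h import *
import json
plan([.54,.314,.235],.256+np.pi/2)
# refine tray: blue blob corners in w1, w3
np.set_printoptions(precision=4,suppress=True)
W={k:np.array(v) for k,v in json.load(open('w1.json')).items()}
A=optics.camera_params('scene');B=optics.camera_params('side')
for n in('scene0','side0'):
    im=cv2.imread(f'pics/{n}.png');h=cv2.cvtColor(im,cv2.COLOR_BGR2HSV);m=((h[...,0]>100)&(h[...,0]<125)&(h[...,1]>170)&(h[...,2]>60)).astype(np.uint8)
    m[:180]=0
    if n=='side0':m[:360]=0
    c=max(cv2.findContours(m,0,1)[0],key=cv2.contourArea);print(n,cv2.approxPolyDP(cv2.convexHull(c),4,True).reshape(-1,2).tolist())
for n,P in(('A',A),('B',B)):
    print(n,proj(P,place([.5166,.3141,-.047],[(-.085,-.065,.018),(-.085,.065,.018),(.085,.065,.018),(.085,-.065,.018)])).round(0).tolist())
E
```

```text
t 14.0 p [0.5411 0.2449 0.2371] yang 104.92 xax [-0.001  0.002 -1.   ] q7 1.33 F [ 0.6 -0.1 -1.5] g 0.0188
n 3 err mm [-1.1 69.1 -2.1] deg [ 0.25 -0.   -0.13]
[[0.02, 0.75, 0.19], [0.02, 0.75, 0.18], [0.02, 0.75, 0.18]]
[[0.01, -0.0, -0.01], [0.01, -0.0, -0.01], [0.01, -0.0, -0.01]]
scene0 [[382, 206], [422, 192], [464, 227], [421, 243]]
side0 [[289, 390], [400, 416], [387, 479], [285, 479], [260, 472]]
A [[379.0, 205.0], [419.0, 191.0], [465.0, 222.0], [423.0, 240.0]]
B [[402.0, 413.0], [388.0, 499.0], [261.0, 470.0], [289.0, 390.0]]
```

>>> arm_command(delta_pos=[[0, 0.5, 0.12], [0, 0.5, 0.12], [0, 0.5, 0.12], [0, 0.4, 0.1], [0, 0.2, 0.05], [0, 0.05, 0], [0, 0, 0], [0, 0, 0]], rotation=[[0, 0, -0.01], [0, 0, 0], [0, 0, 0], [0, 0, 0], [0, 0, 0], [0, 0, 0], [0, 0, 0], [0, 0, 0]])

```text
clock: 14.8
position: [0.5387, 0.3187, 0.2366]
tool_rot: [2.312, 1.57, 2.574]
force: [0.5, 0.2, -1.9]
grip_width: 0.0187
```

```bash
python3 - <<'E'
from h import *
plan([.54,.314,.1],.256+np.pi/2)
im=optics.grab_frame('side');cv2.imwrite('pics/s4.png',im[:,:,::-1])
def red(im):
    h=cv2.cvtColor(im,cv2.COLOR_RGB2HSV);m=((h[...,1]>170)&((h[...,0]<6)|(h[...,0]>174))&(h[...,2]>90)).astype(np.uint8);n,l,s,c=cv2.connectedComponentsWithStats(m)
    return [(s[i].tolist(),c[i].round(0).tolist()) for i in range(1,n) if s[i,4]>15]
print('side',red(im));print('scene',red(optics.grab_frame('scene')));print('wrist',red(optics.grab_frame('wrist')))
for n in('scene','side'):print(n,proj(optics.camera_params(n),[(.54,.314,.235-.085+.012)]))
E
```

```text
t 14.8 p [0.5387 0.3187 0.2366] yang 105.01 xax [-0.001  0.001 -1.   ] q7 1.23 F [ 0.5  0.2 -1.9] g 0.0187
n 6 err mm [   1.3   -4.7 -136.6] deg [ 0.34 -0.04 -0.05]
[[0.76, -0.03, 0.0], [0.76, -0.03, 0.0], [0.76, -0.03, 0.0], [0.76, -0.03, 0.0], [0.76, -0.03, 0.0], [0.76, -0.03, 0.0]]
[[0.01, -0.0, -0.0], [0.01, -0.0, -0.0], [0.01, -0.0, -0.0], [0.01, -0.0, -0.0], [0.01, -0.0, -0.0], [0.01, -0.0, -0.0]]
side [([180, 182, 10, 5, 40], [184.0, 184.0]), ([303, 378, 4, 15, 33], [305.0, 386.0])]
scene [([438, 158, 7, 13, 54], [441.0, 165.0]), ([351, 447, 14, 15, 120], [357.0, 454.0])]
wrist [([294, 231, 55, 20, 788], [321.0, 242.0])]
scene [[434.71637975 165.22090472]]
side [[318.2083478  379.87082066]]
```

>>> arm_command(delta_pos=[[0.2, -0.08, 0.0], [0.4, 0, 0], [0.6, 0, 0], [0.7, 0, 0], [0.7, 0, 0], [0.6, 0, 0], [0.5, 0, 0], [0.3, 0, 0], [0.15, 0, 0], [0, 0, 0]], rotation=[[0, 0, 0], [0, 0, 0], [0, 0, 0], [0, 0, 0], [0, 0, 0], [0, 0, 0], [0, 0, 0], [0, 0, 0], [0, 0, 0], [0, 0, 0]])

```text
clock: 15.95
position: [0.5385, 0.3131, 0.1012]
tool_rot: [-3.046, 1.568, -2.787]
force: [-0.7, 0.5, -1.2]
grip_width: 0.019
```

>>> arm_command(delta_pos=[[0, 0, 0], [0, 0, 0]], rotation=[[0, 0, 0], [0, 0, 0]])

```text
clock: 16.15
position: [0.5389, 0.3133, 0.1021]
tool_rot: [3.1, 1.569, -2.925]
force: [0.2, 0.1, -1.5]
grip_width: 0.0194
```

```bash
python3 - <<'E'
from h import *
plan([.54,.314,.0925],.256+np.pi/2)
W=optics.camera_params('wrist');im=optics.grab_frame('wrist')
h=cv2.cvtColor(im,cv2.COLOR_RGB2HSV);m=((h[...,0]>100)&(h[...,0]<125)&(h[...,1]>150)&(h[...,2]>60)).astype(np.uint8)
c=max(cv2.findContours(m,0,1)[0],key=cv2.contourArea);print('tray px',cv2.approxPolyDP(cv2.convexHull(c),6,True).reshape(-1,2).tolist())
print(proj(W,place([.5166,.3141,-.047],[(-.085,-.065,.018),(-.085,.065,.018),(.085,.065,.018),(.085,-.065,.018)])).round(0).tolist())
E
```

```text
t 16.15 p [0.5389 0.3133 0.1021] yang 104.84 xax [-0.002 -0.    -1.   ] q7 1.23 F [ 0.2  0.1 -1.5] g 0.0194
n 1 err mm [ 1.1  0.7 -9.6] deg [ 0.17 -0.12 -0.  ]
[[0.32, 0.01, 0.04]]
[[0.03, -0.02, -0.0]]
tray px [[274, 43], [490, 128], [395, 335], [256, 332], [196, 312]]
[[266.0, 35.0], [492.0, 114.0], [387.0, 367.0], [197.0, 314.0]]
```

>>> arm_command(delta_pos=[[0.08, 0, 0], [0.08, 0, 0], [0.08, 0, 0], [0.04, 0, 0], [0, 0, 0], [0, 0, 0]], rotation=[[0, 0, 0], [0, 0, 0], [0, 0, 0], [0, 0, 0], [0, 0, 0], [0, 0, 0]])

```text
clock: 16.8
position: [0.5394, 0.3137, 0.0941]
tool_rot: [1.758, 1.57, 2.017]
force: [0.2, 0.3, -1.4]
grip_width: 0.0188
```

>>> arm_command(delta_pos=[[0.04, 0, 0], [0.02, 0, 0], [0, 0, 0], [0, 0, 0]], rotation=[[0, 0, 0], [0, 0, 0], [0, 0, 0], [0, 0, 0]])

```text
clock: 17.2
position: [0.5394, 0.3138, 0.0922]
tool_rot: [1.596, 1.57, 1.855]
force: [-1.1, -0.5, -1.7]
grip_width: 0.019
```

>>> arm_command(delta_pos=[[0.04, 0, 0], [0.02, 0, 0], [0, 0, 0], [0, 0, 0]], rotation=[[0, 0, 0], [0, 0, 0], [0, 0, 0], [0, 0, 0]])

```text
clock: 17.6
position: [0.5395, 0.3138, 0.0904]
tool_rot: [1.414, 1.57, 1.673]
force: [-0.9, -0.1, -0.5]
grip_width: 0.0187
```

>>> arm_command(delta_pos=[[0.03, 0, 0], [0.02, 0, 0], [0, 0, 0], [0, 0, 0]], rotation=[[0, 0, 0], [0, 0, 0], [0, 0, 0], [0, 0, 0]])

```text
clock: 18.0
position: [0.5396, 0.3139, 0.0889]
tool_rot: [1.258, 1.57, 1.517]
force: [-0.2, 0.2, -0.2]
grip_width: 0.0186
```

```bash
cat >> h.py <<'E'
def red(im):
    h=cv2.cvtColor(im,cv2.COLOR_RGB2HSV);m=((h[...,1]>170)&((h[...,0]<6)|(h[...,0]>174))&(h[...,2]>90)).astype(np.uint8);n,l,s,c=cv2.connectedComponentsWithStats(m)
    return [(s[i].tolist(),c[i].round(1).tolist()) for i in range(1,n) if s[i,4]>15]
E
python3 - <<'E'
from h import *
plan([.54,.314,.089],.256+np.pi/2)
print(red(optics.grab_frame('wrist')))
E
```

```text
t 18.0 p [0.5396 0.3139 0.0889] yang 104.84 xax [ 0.     0.001 -1.   ] q7 1.23 F [-0.2  0.2 -0.2] g 0.0186
n 1 err mm [0.4 0.1 0.1] deg [ 0.18  0.02 -0.06]
[[-0.0, 0.0, 0.02]]
[[0.03, 0.0, -0.01]]
[([294, 232, 55, 19, 704], [320.8, 242.3])]
```

>>> arm_command(delta_pos=[[0.03, 0, 0], [0.01, 0, 0], [0, 0, 0], [0, 0, 0]], rotation=[[0, 0, 0], [0, 0, 0], [0, 0, 0], [0, 0, 0]])

```text
clock: 18.45
position: [0.5398, 0.314, 0.0889]
tool_rot: [0.891, 1.569, 1.149]
force: [-0.2, -0.5, -1.4]
grip_width: 0.0191
```

```bash
python3 - <<'E'
from h import *
plan([.54,.314,.089],.256+np.pi/2)
print(red(optics.grab_frame('wrist')))
for i in range(4): print(monitor.observe()['force'].round(1),end=' ');optics.grab_frame('side')
E
```

```text
t 18.45 p [0.5398 0.314  0.0889] yang 104.84 xax [ 0.001  0.001 -1.   ] q7 1.23 F [-0.2 -0.5 -1.4] g 0.0191
n 1 err mm [0.2 0.  0.1] deg [ 0.17  0.06 -0.07]
[[-0.0, -0.0, 0.01]]
[[0.03, 0.01, -0.01]]
[([294, 231, 54, 20, 736], [320.5, 242.1])]
[-0.5  1.1  0.2] [0.7 0.2 1. ] [-1.   0.3 -0.4] [-0.4 -0.8 -1. ]
```

>>> arm_command(delta_pos=[[0.04, 0, 0], [0.03, 0, 0], [0.02, 0, 0]], rotation=[[0, 0, 0], [0, 0, 0], [0, 0, 0]])

```text
clock: 19.0
position: [0.54, 0.3143, 0.0889]
tool_rot: [0.78, 1.568, 1.039]
force: [-3.6, -3.0, 7.8]
grip_width: 0.0187
```

```bash
python3 - <<'E'
from h import *
plan([.54,.314,.089],.256+np.pi/2)
print(red(optics.grab_frame('wrist')))
for i in range(4): print(monitor.observe()['force'].round(1),end=' ');optics.grab_frame('side')
E
```

```text
t 19.0 p [0.54   0.3143 0.0889] yang 104.83 xax [ 0.001  0.002 -1.   ] q7 1.23 F [-3.6 -3.   7.8] g 0.0187
n 1 err mm [ 0.  -0.3  0.1] deg [ 0.16  0.1  -0.1 ]
[[-0.0, -0.01, -0.0]]
[[0.03, 0.02, -0.02]]
[([293, 231, 55, 19, 753], [320.4, 241.8])]
[-5.2 -2.7 13.6] [-4.7 -2.2 12.4] [-3.9 -2.4 12.5] [-4.9 -1.6 13. ]
```

>>> arm_command(delta_pos=[[-0.04, 0, 0], [0, 0, 0], [0, 0, 0]], rotation=[[0, 0, 0], [0, 0, 0], [0, 0, 0]])

```text
clock: 19.55
position: [0.54, 0.3142, 0.0901]
tool_rot: [0.746, 1.568, 1.005]
force: [0.6, 0.4, -1.4]
grip_width: 0.0188
```

```bash
python3 - <<'E'
from h import *
plan([.54,.314,.0901],.256+np.pi/2)
print(red(optics.grab_frame('wrist')))
E
```

```text
t 19.55 p [0.54   0.3142 0.0901] yang 104.82 xax [ 0.001  0.002 -1.   ] q7 1.23 F [ 0.6  0.4 -1.4] g 0.0188
n 1 err mm [-0.  -0.2  0. ] deg [ 0.16  0.11 -0.1 ]
[[-0.0, -0.01, -0.0]]
[[0.03, 0.02, -0.02]]
[([293, 230, 56, 21, 797], [320.2, 241.6])]
```

Perfect height. Withdraw along −tool z, gently at first.

>>> arm_command(delta_pos=[[0, 0, -0.1], [0, 0, -0.1], [0, 0, -0.1], [0, 0, -0.1], [0, 0, 0]], rotation=[[0, 0, 0], [0, 0, 0], [0, 0, 0], [0, 0, 0], [0, 0, 0]])

```text
clock: 20.1
position: [0.527, 0.3108, 0.0896]
tool_rot: [0.928, 1.569, 1.187]
force: [0.3, 0.8, -2.0]
grip_width: 0.0192
```

```bash
python3 - <<'E'
from h import *
plan([.54-.055*.967,.314-.055*.255,.0901],.256+np.pi/2)
W=optics.camera_params('wrist');print(red(optics.grab_frame('wrist')))
print('expect knob',proj(W,[(.54,.314,.031),(.54,.314,.012)]).round(0).tolist())
E
```

```text
t 20.1 p [0.527  0.3108 0.0896] yang 104.84 xax [ 0.001  0.002 -1.   ] q7 1.23 F [ 0.3  0.8 -2. ] g 0.0192
n 2 err mm [-40.2 -10.8   0.5] deg [ 0.17  0.07 -0.09]
[[-0.01, -0.0, -0.69], [-0.01, -0.0, -0.69]]
[[0.01, 0.01, -0.01], [0.01, 0.01, -0.01]]
[]
expect knob [[323.0, 293.0], [323.0, 280.0]]
```

>>> arm_command(delta_pos=[[-0.01, 0, -0.15], [0, 0, -0.2], [0, 0, -0.25], [0, 0, -0.3], [0, 0, -0.3], [0, 0, -0.15], [0, 0, 0], [0, 0, 0]], rotation=[[0, 0, 0], [0, 0, 0], [0, 0, 0], [0, 0, 0], [0, 0, 0], [0, 0, 0], [0, 0, 0], [0, 0, 0]])

```text
clock: 20.95
position: [0.4841, 0.2995, 0.0902]
tool_rot: [0.865, 1.569, 1.125]
force: [0.2, 0.2, -1.3]
grip_width: 0.0189
```

```bash
python3 - <<'E'
from h import *
plan([.487,.300,.235],.256+np.pi/2)
for n in('scene','side'):
    print(n,red(optics.grab_frame(n)),proj(optics.camera_params(n),[(.54,.314,.02)]).round(0).tolist())
E
```

```text
t 20.95 p [0.4841 0.2995 0.0902] yang 104.86 xax [ 0.001  0.002 -1.   ] q7 1.2 F [ 0.2  0.2 -1.3] g 0.0189
n 6 err mm [  2.9   0.5 144.8] deg [ 0.19  0.08 -0.1 ]
[[-0.8, -0.0, 0.02], [-0.8, -0.0, 0.02], [-0.8, -0.0, 0.02], [-0.8, -0.0, 0.02], [-0.8, -0.0, 0.02], [-0.8, -0.0, 0.02]]
[[0.01, 0.0, -0.0], [0.01, 0.0, -0.0], [0.01, 0.0, -0.0], [0.01, 0.0, -0.0], [0.01, 0.0, -0.0], [0.01, 0.0, -0.0]]
scene [([421, 212, 13, 12, 115], [427.7, 217.8]), ([350, 447, 15, 15, 120], [357.2, 453.8])] [[427.0, 217.0]]
side [([180, 182, 10, 5, 40], [184.4, 184.3]), ([306, 425, 25, 27, 462], [317.7, 439.1])] [[318.0, 437.0]]
```

The knob is standing where expected and the puller is 57 mm clear of it. Lifting.

>>> arm_command(delta_pos=[[-0.3, 0, 0], [-0.6, 0, 0], [-0.85, 0, 0], [-0.85, 0, 0], [-0.85, 0, 0], [-0.85, 0, 0], [-0.4, 0, 0], [0, 0, 0]], rotation=[[0, 0, 0], [0, 0, 0], [0, 0, 0], [0, 0, 0], [0, 0, 0], [0, 0, 0], [0, 0, 0], [0, 0, 0]])

```text
clock: 21.85
position: [0.4853, 0.2988, 0.2397]
tool_rot: [0.645, 1.568, 0.903]
force: [0.8, 0.4, -1.9]
grip_width: 0.019
```

```bash
python3 - <<'E'
from h import *
plan([.537,-.284,.235],.1417+np.pi/2,n=28)
E
```

```text
t 21.85 p [0.4853 0.2988 0.2397] yang 104.76 xax [ 0.002  0.002 -1.   ] q7 1.2 F [ 0.8  0.4 -1.9] g 0.019
n 28 err mm [  51.7 -582.8   -4.7] deg [ 6.64  0.13 -0.11]
[[0.0, -0.69, -0.12], [0.0, -0.69, -0.11], [0.0, -0.69, -0.11], [0.0, -0.69, -0.11], [0.0, -0.69, -0.11], [0.0, -0.69, -0.1], [0.0, -0.69, -0.1], [0.0, -0.69, -0.1], [0.0, -0.69, -0.09], [0.0, -0.69, -0.09], [0.0, -0.69, -0.09], [0.0, -0.69, -0.09], [0.0, -0.69, -0.08], [0.0, -0.69, -0.08], [0.0, -0.69, -0.08], [0.0, -0.69, -0.07], [0.0, -0.69, -0.07], [0.01, -0.69, -0.07], [0.01, -0.69, -0.07], [0.01, -0.69, -0.06], [0.01, -0.69, -0.06], [0.01, -0.69, -0.06], [0.01, -0.69, -0.05], [0.01, -0.69, -0.05], [0.01, -0.69, -0.05], [0.01, -0.7, -0.05], [0.01, -0.7, -0.04], [0.01, -0.7, -0.04]]
[[0.04, 0.0, -0.0], [0.04, 0.0, -0.0], [0.04, 0.0, -0.0], [0.04, 0.0, -0.0], [0.04, 0.0, -0.0], [0.04, 0.0, -0.0], [0.04, 0.0, -0.0], [0.04, 0.0, -0.0], [0.04, 0.0, -0.0], [0.04, 0.0, -0.0], [0.04, 0.0, -0.0], [0.04, 0.0, -0.0], [0.04, 0.0, -0.0], [0.04, 0.0, -0.0], [0.04, 0.0, -0.0], [0.04, 0.0, -0.0], [0.04, 0.0, -0.0], [0.04, 0.0, -0.0], [0.04, 0.0, -0.0], [0.04, 0.0, -0.0], [0.04, 0.0, -0.0], [0.04, 0.0, -0.0], [0.04, 0.0, -0.0], [0.04, 0.0, -0.0], [0.04, 0.0, -0.0], [0.04, 0.0, -0.0], [0.04, 0.0, -0.0], [0.04, 0.0, -0.0]]
```

>>> arm_command(delta_pos=[[0, -0.4, -0.07], [0, -0.69, -0.11], [0, -0.69, -0.11], [0, -0.69, -0.11], [0, -0.69, -0.11], [0, -0.69, -0.1], [0, -0.69, -0.1], [0, -0.69, -0.1], [0, -0.69, -0.09], [0, -0.69, -0.09]], rotation=[[0.04, 0, 0], [0.04, 0, 0], [0.04, 0, 0], [0.04, 0, 0], [0.04, 0, 0], [0.04, 0, 0], [0.04, 0, 0], [0.04, 0, 0], [0.04, 0, 0], [0.04, 0, 0]])

```text
clock: 22.85
position: [0.4976, 0.0836, 0.2274]
tool_rot: [-2.921, 1.555, -2.709]
force: [0.4, -0.1, -2.0]
grip_width: 0.0189
```

>>> arm_command(delta_pos=[[0, -0.69, -0.09], [0, -0.69, -0.09], [0, -0.69, -0.08], [0, -0.69, -0.08], [0, -0.69, -0.08], [0, -0.69, -0.07], [0, -0.69, -0.07], [0, -0.69, -0.07], [0, -0.69, -0.07], [0, -0.6, -0.06]], rotation=[[0.04, 0, 0], [0.04, 0, 0], [0.04, 0, 0], [0.04, 0, 0], [0.04, 0, 0], [0.04, 0, 0], [0.04, 0, 0], [0.04, 0, 0], [0.04, 0, 0], [0.04, 0, 0]])

```text
clock: 23.85
position: [0.5033, -0.1396, 0.2161]
tool_rot: [-3.006, 1.534, -2.846]
force: [-0.1, -0.8, -0.9]
grip_width: 0.0192
```

```bash
python3 - <<'E'
from h import *
plan([.535,-.282,.2],.1417+np.pi/2,n=8)
E
```

```text
t 23.85 p [ 0.5033 -0.1396  0.2161] yang 99.18 xax [-0.035 -0.011 -0.999] q7 1.96 F [-0.1 -0.8 -0.9] g 0.0192
n 8 err mm [  31.7 -142.4  -16.1] deg [ 1.06 -2.08  0.3 ]
[[0.07, -0.61, 0.04], [0.07, -0.61, 0.04], [0.07, -0.61, 0.04], [0.07, -0.61, 0.04], [0.07, -0.61, 0.04], [0.07, -0.61, 0.04], [0.07, -0.61, 0.04], [0.07, -0.61, 0.05]]
[[0.02, -0.04, 0.01], [0.02, -0.04, 0.01], [0.02, -0.04, 0.01], [0.02, -0.04, 0.01], [0.02, -0.04, 0.01], [0.02, -0.04, 0.01], [0.02, -0.04, 0.01], [0.02, -0.04, 0.01]]
```

>>> arm_command(delta_pos=[[0, -0.6, 0.04], [0, -0.6, 0.04], [0, -0.6, 0.04], [0.05, -0.6, 0.04], [0.05, -0.6, 0.04], [0.05, -0.6, 0.04], [0.05, -0.5, 0.04], [0.05, -0.2, 0.04], [0, 0, 0], [0, 0, 0]], rotation=[[0.02, -0.05, 0.01], [0.02, -0.05, 0.01], [0.02, -0.05, 0.01], [0.02, -0.05, 0.01], [0.02, -0.05, 0.01], [0.02, -0.05, 0.01], [0.02, -0.05, 0.01], [0, 0, 0], [0, 0, 0], [0, 0, 0]])

```text
clock: 24.85
position: [0.5215, -0.2781, 0.1963]
tool_rot: [2.754, 1.553, 2.889]
force: [0.0, 0.2, -1.3]
grip_width: 0.0189
```

```bash
python3 - <<'E'
from h import *
plan([.535,-.282,.12],.1417+np.pi/2)
E
```

```text
t 24.85 p [ 0.5215 -0.2781  0.1963] yang 97.72 xax [-0.017  0.004 -1.   ] q7 2.2 F [ 0.   0.2 -1.3] g 0.0189
n 3 err mm [ 13.5  -3.9 -76.3] deg [-0.4  -0.95 -0.39]
[[0.84, -0.07, 0.16], [0.85, -0.07, 0.15], [0.85, -0.07, 0.15]]
[[-0.02, -0.05, -0.02], [-0.02, -0.05, -0.02], [-0.02, -0.05, -0.02]]
```

>>> arm_command(delta_pos=[[0.2, -0.07, 0.16], [0.4, -0.07, 0.15], [0.5, -0.07, 0.15], [0.5, 0, 0], [0.4, 0, 0], [0.25, 0, 0], [0, 0, 0], [0, 0, 0]], rotation=[[-0.02, -0.1, -0.03], [-0.02, -0.06, -0.03], [-0.02, -0.04, -0.02], [0, 0, 0], [0, 0, 0], [0, 0, 0], [0, 0, 0], [0, 0, 0]])

```text
clock: 25.65
position: [0.5388, -0.2786, 0.1228]
tool_rot: [-0.17, 1.563, -0.023]
force: [-0.5, -0.2, -1.3]
grip_width: 0.0187
```

```bash
python3 - <<'E'
from h import *
plan([.535,-.282,.092],.1417+np.pi/2)
E
```

```text
t 25.65 p [ 0.5388 -0.2786  0.1228] yang 98.43 xax [ 0.008 -0.    -1.   ] q7 2.23 F [-0.5 -0.2 -1.3] g 0.0187
n 2 err mm [ -3.8  -3.4 -30.8] deg [0.31 0.44 0.07]
[[0.51, -0.05, -0.07], [0.51, -0.05, -0.07]]
[[0.03, 0.04, 0.01], [0.03, 0.04, 0.01]]
```

>>> arm_command(delta_pos=[[0.3, -0.05, -0.06], [0.3, -0.05, -0.05], [0.2, 0, 0], [0.1, 0, 0], [0, 0, 0], [0, 0, 0]], rotation=[[0.03, 0.05, 0.01], [0.03, 0.03, 0], [0, 0, 0], [0, 0, 0], [0, 0, 0], [0, 0, 0]])

```text
clock: 26.25
position: [0.5363, -0.2828, 0.0944]
tool_rot: [-1.633, 1.57, -1.493]
force: [1.3, 0.5, -2.5]
grip_width: 0.0189
```

```bash
python3 - <<'E'
from h import *
plan([.535,-.282,.0885],.1417+np.pi/2)
E
```

```text
t 26.25 p [ 0.5363 -0.2828  0.0944] yang 98.02 xax [ 0.    -0.001 -1.   ] q7 2.23 F [ 1.3  0.5 -2.5] g 0.0189
n 1 err mm [-1.3  0.8 -5.9] deg [-0.1  -0.    0.06]
[[0.2, 0.03, -0.04]]
[[-0.02, -0.0, 0.01]]
```

>>> arm_command(delta_pos=[[0.08, 0, 0], [0.06, 0, 0], [0.04, 0, 0], [0, 0, 0], [0, 0, 0]], rotation=[[0, 0, 0], [0, 0, 0], [0, 0, 0], [0, 0, 0], [0, 0, 0]])

```text
clock: 26.75
position: [0.5367, -0.2828, 0.0892]
tool_rot: [-1.036, 1.569, -0.895]
force: [-0.6, 1.0, -1.4]
grip_width: 0.019
```

>>> arm_command(delta_pos=[[0.04, 0, 0], [0, 0, 0], [0, 0, 0]], rotation=[[0, 0, 0], [0, 0, 0], [0, 0, 0]])

```text
clock: 27.05
position: [0.5367, -0.2828, 0.088]
tool_rot: [-0.981, 1.569, -0.84]
force: [-0.3, 0.3, -2.1]
grip_width: 0.019
```

```bash
python3 - <<'E'
from h import *
plan([.535,-.282,.0879],.1417+np.pi/2)
E
```

```text
t 27.05 p [ 0.5367 -0.2828  0.088 ] yang 98.03 xax [ 0.001 -0.002 -1.   ] q7 2.23 F [-0.3  0.3 -2.1] g 0.019
n 1 err mm [-1.7  0.8 -0.1] deg [-0.09  0.06  0.1 ]
[[0.0, 0.04, -0.05]]
[[-0.01, 0.01, 0.02]]
```

One more small step to feel the contact, then release.

>>> arm_command(delta_pos=[[0.03, 0, 0], [0.02, 0, 0]], rotation=[[0, 0, 0], [0, 0, 0]])

```text
clock: 27.25
position: [0.537, -0.2829, 0.0878]
tool_rot: [-0.725, 1.568, -0.585]
force: [-4.5, 2.1, 12.1]
grip_width: 0.0188
```

```bash
python3 - <<'E'
from h import *
plan([.535,-.282,.0879],.1417+np.pi/2)
for i in range(3): optics.grab_frame('side');print(monitor.observe()['force'].round(1),end=' ')
E
```

```text
t 27.25 p [ 0.537  -0.2829  0.0878] yang 98.02 xax [ 0.002 -0.001 -1.   ] q7 2.23 F [-4.5  2.1 12.1] g 0.0188
n 1 err mm [-2.   0.9  0.1] deg [-0.09  0.11  0.1 ]
[[-0.0, 0.04, -0.06]]
[[-0.02, 0.02, 0.02]]
[-4.9  2.3 12.2] [-4.   2.2 11.1] [-4.8  2.3 12.2]
```

>>> arm_command(delta_pos=[[0, 0, 0]], rotation=[[0, 0, 0]], grip_force=30)

```text
clock: 27.5
position: [0.537, -0.2829, 0.0881]
tool_rot: [-0.707, 1.568, -0.567]
force: [0.5, -0.2, -1.5]
grip_width: 0.0189
```

>>> arm_command(delta_pos=[[0, 0, 0], [0, 0, 0], [0, 0, 0], [0, 0, 0], [0, 0, 0], [0, 0, 0], [0, 0, 0], [0, 0, 0]], rotation=[[0, 0, 0], [0, 0, 0], [0, 0, 0], [0, 0, 0], [0, 0, 0], [0, 0, 0], [0, 0, 0], [0, 0, 0]], gripper=-1)

```text
clock: 28.3
position: [0.5373, -0.283, 0.0881]
tool_rot: [-0.697, 1.567, -0.557]
force: [-0.2, -1.5, 0.3]
grip_width: 0.0854
```

>>> arm_command(delta_pos=[[-0.2, 0, 0], [-0.4, 0, 0], [-0.6, 0, 0], [-0.8, 0, 0], [-0.9, 0, 0], [-0.9, 0, 0], [-0.9, 0, 0], [-0.5, 0, 0], [0, 0, 0]], rotation=[[0, 0, 0], [0, 0, 0], [0, 0, 0], [0, 0, 0], [0, 0, 0], [0, 0, 0], [0, 0, 0], [0, 0, 0], [0, 0, 0]])

```text
clock: 29.2
position: [0.5364, -0.283, 0.2578]
tool_rot: [-0.601, 1.564, -0.462]
force: [-0.8, 0.1, 0.1]
grip_width: 0.0852
```

```bash
python3 - <<'E'
from h import *
s=monitor.observe();print(s['clock'],s['position'],s['grip_width'],s['force'].round(1))
a=optics.grab_frame('scene')[:,:,::-1];b=optics.grab_frame('side')[:,:,::-1]
cv2.imwrite('pics/fin_a.png',a);cv2.imwrite('pics/fin_b.png',b)
t=cv2.resize(a[180:350,110:480],(796,366),interpolation=cv2.INTER_CUBIC)
u=np.hstack([cv2.resize(b[130:330,290:450],(184,230)),cv2.resize(b[370:480,240:420],(376,230),interpolation=cv2.INTER_CUBIC),cv2.resize(b[:,:],(236,230))])
cv2.imwrite('pics/fin.png',np.vstack([t,u[:,:796]]))
E
```

```text
29.2 [ 0.53637048 -0.28303179  0.25778727] 0.08518329857747849 [-0.8  0.1  0.1]
```

View pics/fin.png

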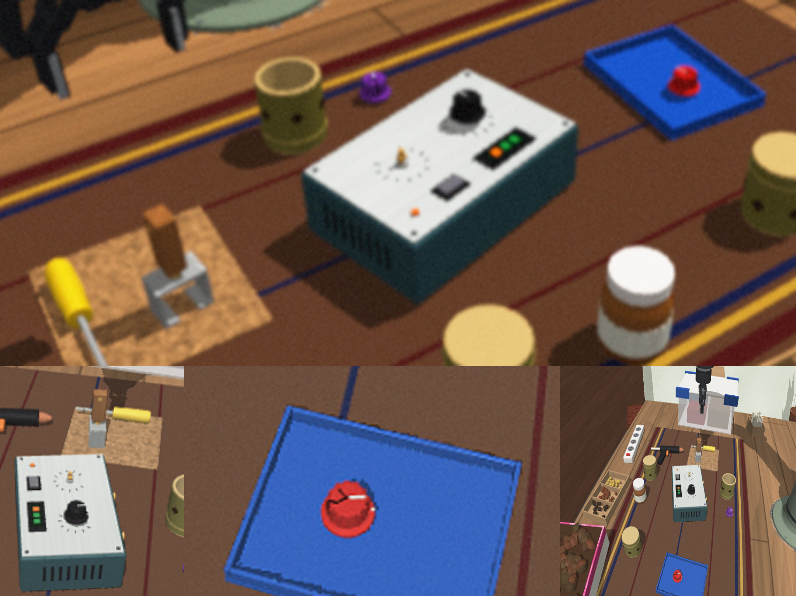

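The final view shows the red knob upright in the tray and the puller standing on the mat. The black knob is on its shaft and nothing else has moved.

```bash
python3 -c "
from workcell import bot;print(bot.job_done())"
```

```text
the job is handed in; nothing more can be done
None
```

The red knob is off its shaft and upright in the blue parts tray, and the job is handed in. I slid the puller's claws under the skirt from the front and drew the knob straight up at about 10.1–11.9 s. The knob was never touched with the gripper. I set it down in the tray, slid the puller out sideways, and stood the puller back at its original spot on the mat. The robot clock read about 29 s of the 72 s allowed.

**Final pictures:**
- The red knob is upright in the tray at about (0.54, 0.31).
- Its shaft is bare, and the black knob is still on its own shaft.
- The puller is upright on the mat, well clear of the knob.
- The cups, screwdriver, glue gun and jar look unmoved.
- The gripper is open and touching nothing, at z ≈ 0.26 m.

**Forces:** the puller pressed on the tray and on the mat with about 13 N at most. The force readings I took after each step of the pull did not catch the pop itself, so the evidence that the knob came off is the pictures.

**Disagreement:** my fit of the tray's corners differed from the wrist picture by up to about 8 mm along the front edge and more at the back. This had no effect, as the knob stands well inside the walls. No check failed.

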